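# Set a brass bar against the fence and length stop of a mitre saw

## Task

The long brass bar lies crooked on the bed of the hand mitre saw. Set it up for the next cut: push it gently with the fingertips, without gripping it or picking it up, until its long side lies flat along the back fence and its left end has come under the raised blade and up against the length stop. Do not knock the stop off its setting, leave the offcut, file, pliers and tub where they are, and draw the hand clear.

Things in the scene. Friction and masses are not known exactly. Their poses are not given: they have to be found in the camera images.
- saw: hand mitre saw, screwed down. Origin on the bench under the sawing line; x away from the robot across the bed, y left along the fence, z up. Flat aluminium bed, top 30 mm above the bench, y -230 to +230 mm, x -65 mm to the fence at +50 mm. A mitre arm with lock knob reaches forward at y 0 to x -120 mm, 33 mm high
- fence (a point): point on the front face of the straight back fence, 7 mm above the bed, 120 mm right of the blade; axes as the saw's (x square into the fence, y left along it). The fence runs the bed's whole length, 12 mm thick, its top 22 mm above the bed
- blade (a point): middle of the raised blade's lower edge, 60 mm above the bed, over the saw's origin; axes as the saw's. Blade and frame stand in the plane y 0, up to 180 mm above the bench, from x -285 mm (black handle) to +210 mm. Steel guide posts 8 mm thick, 206 mm high, at y +-14 mm: a pair at x -57 mm and a pair behind the fence; the bar passes between front pair and fence
- stop_face (a point): point on the right-hand face of the length stop, 7 mm above the bed, 15 mm in front of the fence, where the middle of the bar's left end belongs; axes as the saw's. Dark steel foot 24 mm wide, 12 mm thick, hung over the fence from a collar with black thumbscrew (top 104 mm above the bench), 30 to 90 mm left of the blade. Held by friction; slips under about 45 N
- bar: solid brass flat bar lying on the bed to the right of the blade, 30 mm wide (its x), 200 mm long (its y), 14 mm high, about 0.7 kg; origin at the centre of its underside, y towards its left end (the end nearer the blade). It slides on the bed under roughly 3 to 6 N; keep the fingers' push under 35 N
- bar_left (a point): centre of the bar's left end face, 7 mm above its underside
- bar_right (a point): centre of the bar's right end face, 7 mm above its underside; it may hang over the right end of the bed
- offcut: short brass offcut 30 x 55 x 14 mm lying on the bench to the front right; origin under its centre. To be left alone
- file: flat file with wooden handle, 265 mm long, 23 mm high, lying on the bench to the right; origin at the bench near the joint of handle and blade; blade along +x. To be left alone
- pliers: red-handled pliers, 160 mm long, 14 mm high, lying on the bench to the front left; origin at the pivot, jaws along +x. To be left alone
- tub: white plastic tub 85 x 120 x 55 mm with a yellow block in it, top 65 mm, on the left; origin under its centre. To be left alone
There are look-alikes about, which are no part of the job. There is more than one size of the bar; the job needs the largest.

How it is judged (in metres and radians):
At the end, for the whole second after the job is handed in: The bar lies flat on the bed and at rest, both its ends within 2 mm of the fence, its left end within 2.5 mm of the length stop, the stop not shifted by 3 mm or more, and the offcut, file, pliers and tub within 15 mm of where they began (y of bar_left in the frame of stop_face between -0.0025 and 0.0025 m and x of bar_left in the frame of fence between -0.017 and -0.0125 m and x of bar_right in the frame of fence between -0.017 and -0.0125 m and z of bar in the frame of saw below 0.033 m and angle between bar's own z axis and vertical below 0.04 rad and linear speed of bar below 0.005 m/s and distance of stop_face from where it was at the start of the episode below 0.003 m and distance of each of offcut, file, pliers, tub from where it was at the start of the episode below 0.015 m); the robot touches nothing.
It fails at once if the bar is lifted (6 mm off the bed) or tipped instead of being pushed along it (z of bar in the frame of saw above 0.036 m or angle between bar's own z axis and vertical above 0.12 rad).
It fails at once if the bar is gripped or squeezed (fingers press on it with over 35 N) (contact force between the fingers and bar above 35 N).
It fails at once if the bar falls off the bed (z of bar in the frame of saw below 0.02 m).
It fails at once if the length stop is knocked off its setting (3 mm) (distance of stop_face from where it was at the start of the episode above 0.003 m).
It fails at once if the offcut, file, pliers or tub is disturbed (15 mm) (distance of any of offcut, file, pliers, tub from where it was at the start of the episode above 0.015 m).
It also fails if it takes over 54 s, if anything falls off the work surface, if the arm or the gripper's body presses on something with over 40 N, if the wrist force passes 120 N, or if a joint passes its speed limit or range.

## Robot

A 7-joint arm with a two-finger parallel gripper is mounted at the origin on the work surface. World frame = base frame: x ahead of the robot, y to its left, z up, the work surface at z = 0. Lengths are in m, angles in degrees, forces in N, time in s.
With the tool pointing down it reaches from about 0.425 to 0.875 m from the base axis. Payload 4.7 kg.
Tool frame: the origin (TCP) lies at the very end of the fingers, on their centre line; the grasp point (between the pads) lies 19 mm behind it; z points along the fingers, y is the line along which they close (so a half turn about z gives the same grasp; the last joint's range is limited). The gripper opens to 87 mm and grips with 3 to 60 N. Pads are 19 mm wide; open, the fingers measure 117 mm over their backs; the gripper's body (75 mm by 190 mm) begins 51 mm behind the grasp point.
Start: joints at [71.339, 18.392, -4.016, 83.108, 1.295, 78.541, -3.26], TCP at [0.217, -0.613, 0.223] pointing down, gripper open.
Joint ranges: [-163.93, 163.93], [-17.29, 119.83], [-79.2, 71.16], [3.27, 140.29], [-89.18, 269.18], [5.43, 117.66], [-154.24, 154.24]. Speed limits (degrees/s): [147.25, 147.25, 180, 180, 180, 180, 180].

## Interface

Orientations are given as [roll, pitch, yaw] about the fixed x, y, z axes, in that order (R = Rz(yaw) Ry(pitch) Rx(roll)).
In Python, from cell import get_obs, cams, ticket, finder gives the robot as it stands.
- The arm moves only by the shell command python3 -m creep 'ROWS' [FORCE]. ROWS is text: rows parted by semicolons, each of 5 numbers parted by spaces: the shift along the world's x, y, z in m, then the turn about the world's z in degrees, then the finger opening in m, from 0 to 0.087. A call has 1 to 8 rows; each row shifts and turns the commanded pose from where the row before left it; what a row does not reach is not made up. A row lasts 1/8 s, in which the tool goes at most 62.5 mm and 10.7 degrees, less where a joint would pass 70% of its speed; a pose out of reach is approached as far as the arm can. A call with a gripper value outside its range is refused whole. The fingers move at their own pace and stop on an object; FORCE is the grip in N (left out, the last holds). Time passes only in rows, so rows that do not move let the fingers close. It gives the time, the measured TCP pose, the force, the opening and the grip force at its end, in the units of the state.
- get_obs(): the state, without advancing time (a new reading comes with each control period).
- cams.read_camera(name): name is "scene" or "top"; returns the picture (420x560x3 uint8, red, green, blue); there is no depth.
- cams.calibration(name): a dict with "fx", "fy", "cx", "cy" (pixels), "extrinsics" (4x4, takes a point from world to camera coordinates). Camera axes: x right, y down, z forward; pixel columns grow to the right and rows downward; lengths in m; the calibration is good to about 2 mm. A picture is of the moment at which its call begins. calibration takes no time and is no camera call.
- ticket.sign_off(): hands the job in; it is judged then, once.
Trained networks look in the newest picture that a camera, given by its name, has taken for a name from the list of things; names that differ only in an ending like _2 or _b are one class to them, and where a whole thing is asked for, a point or a joint stands for the part that bears it (a point fixed in the world has none). Each returns a list of dicts, best first, with "p" (0 to 1); they miss things now and then, are a little off and sometimes report something else, mostly with a low value. They report only what shows in the picture. A call takes as long as a camera call. They do not tell look-alikes from the thing itself.
- finder.masks_of(name, camera): "mask" (420x560 bool, what is visible of it) and "xy" ([column, row] in pixels, amid what is visible of it).
- finder.tip_of(name, camera): "xy" ([column, row] in pixels: a listed point, or the origin of a listed thing).
The state is a dict: "time_s": time; "qpos": joint angles; "joint_velocities": joint speeds; "effort": joint torques, N m; "tool_pos": TCP position; "tool_rot": TCP orientation; "force": force on the tool from outside, world axes, zero at the start; "wrist_torque": the same for the moment, N m; "grip_width": finger opening in m; "grasp_force": force on a finger pad.
Only numpy, scipy, OpenCV 4.12 (cv2) and the standard library are available. Lean on these libraries where they do the work, as an engineer would, in place of code of your own. Each camera call takes 0.05 s, during which the arm holds its last target. There are 200 camera calls.

## Working session

There is one attempt and no reset: what is moved stays moved. The work goes in short steps, Python scripts to look and compute and a shell command to move; the robot and the scene stay as the last step left them, time stands still between calls to the robot, and variables do not carry over. Pictures are saved under pics/ and viewed, at most 10 in all, crops included, and the job is handed in when it is done.

```bash
mkdir -p pics; ls; python3 - <<'E'
from cell import get_obs,cams,ticket,finder
import cv2,numpy as np
o=get_obs();print(o['time_s'],o['tool_pos'],o['tool_rot'],o['grip_width'],o['force'])
for c in ['scene','top']:
    im=cams.read_camera(c);cv2.imwrite(f'pics/{c}0.png',im[:,:,::-1])
    k=cams.calibration(c);E=np.array(k['extrinsics']);print(c,k['fx'],k['fy'],k['cx'],k['cy'],E.round(4).tolist())
    for n in ['saw','fence','blade','stop_face','bar','bar_left','bar_right','offcut','file','pliers','tub']:
        print(n,[(round(d['p'],2),np.round(d['xy'],1).tolist()) for d in finder.tip_of(n,c)][:4])
E
```

```text
pics
0.0 [ 0.21638009 -0.61232475  0.22143746] [-1.79887803e+02  6.79437533e-03  1.94682187e+01] 0.0867571832605869 [ 0.76873598 -0.63291537  0.34524907]
scene 455.81172873064605 455.81172873064605 285.33494412339644 211.29615604368445 [[-0.8733, 0.4872, -0.0061, 0.4691], [0.294, 0.5169, -0.804, -0.1334], [-0.3885, -0.7039, -0.5946, 1.521], [0.0, 0.0, 0.0, 1.0]]
saw [(0.76, [275.7, 238.5]), (0.74, [222.6, 158.4])]
fence []
blade [(0.69, [273.1, 213.5])]
stop_face [(0.76, [275.6, 247.8])]
bar [(0.79, [254.7, 200.0]), (0.67, [176.1, 208.7]), (0.6, [278.9, 238.8]), (0.59, [305.4, 185.5])]
bar_left [(0.62, [267.7, 217.9]), (0.58, [165.6, 193.6]), (0.53, [330.6, 187.6])]
bar_right [(0.6, [245.5, 177.4])]
offcut [(0.58, [269.2, 215.6]), (0.45, [277.1, 159.5])]
file [(0.77, [221.9, 156.3])]
pliers [(0.65, [407.4, 267.5])]
tub [(0.78, [445.6, 329.6])]
top 399.4915035995797 399.4915035995797 273.58431363249724 207.93683292107897 [[0.0287, -0.9995, -0.0114, 0.0331], [-0.9992, -0.0284, -0.0269, 0.5547], [0.0266, 0.0121, -0.9996, 1.1039], [0.0, 0.0, 0.0, 1.0]]
saw [(0.77, [270.4, 188.6]), (0.63, [289.0, 190.5])]
fence [(0.61, [311.7, 173.7])]
blade [(0.86, [270.4, 191.4])]
stop_face [(0.51, [249.2, 179.2])]
bar [(0.71, [336.2, 269.3]), (0.67, [368.0, 123.7]), (0.58, [325.9, 196.6])]
bar_left [(0.97, [289.9, 189.4]), (0.86, [395.1, 124.7]), (0.63, [319.8, 286.0])]
bar_right [(0.8, [342.6, 124.1]), (0.71, [364.2, 200.6]), (0.59, [356.5, 247.0])]
offcut [(0.8, [399.0, 261.2]), (0.61, [266.8, 190.9])]
file [(0.73, [445.6, 211.0])]
pliers [(0.66, [175.0, 273.4])]
tub [(0.78, [105.6, 251.0])]
```

```bash
python3 - <<'E'
import cv2
a=cv2.imread('pics/top0.png')[60:340,60:500];cv2.imwrite('pics/top0b.png',cv2.resize(a,(792,504),interpolation=cv2.INTER_CUBIC))
a=cv2.imread('pics/scene0.png')[90:350,130:480];cv2.imwrite('pics/scene0b.png',cv2.resize(a,(784,582),interpolation=cv2.INTER_CUBIC))
E
```

```text
(no output)
```

View pics/top0b.png

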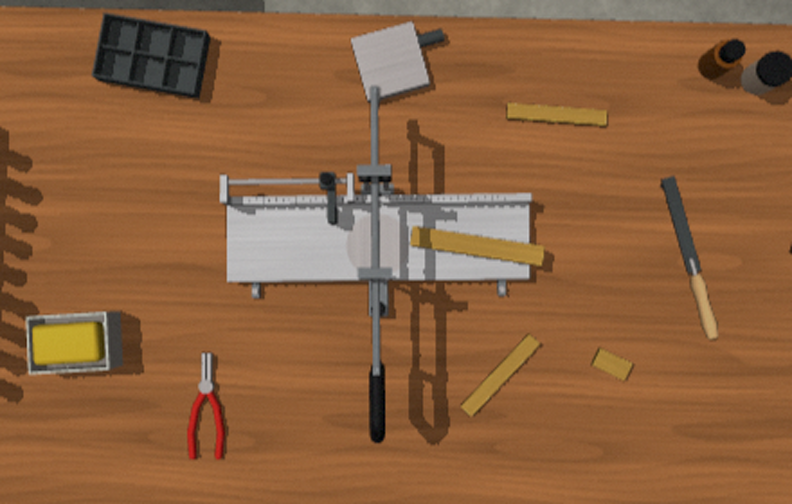

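View pics/scene0b.png

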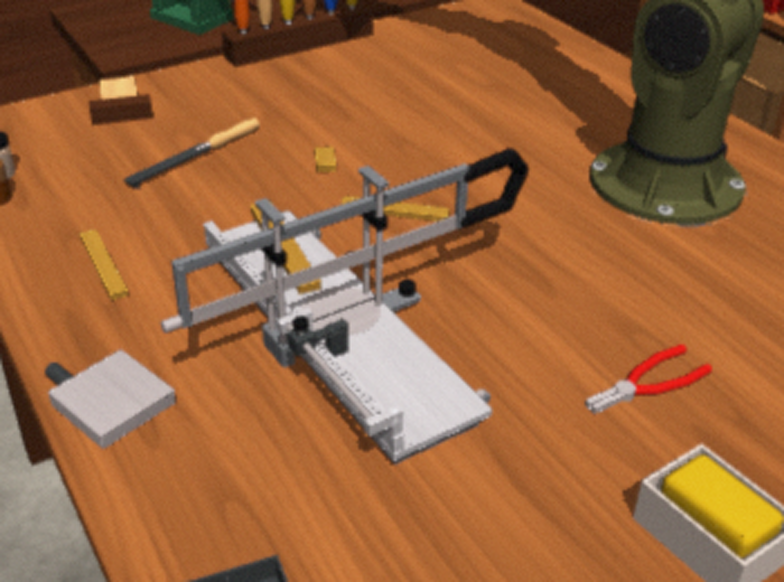

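The top view shows the saw at crop (375,240). The 200 mm bar on the bed runs from crop (412,236) to (545,255), overhanging the right end. The stop foot is at crop (333,205), and two shorter look-alikes lie off the bed. Next I'll measure these in world coordinates.

```bash
cat > h.py <<'E'
import numpy as np,cv2
from cell import get_obs,cams,ticket,finder
def w(px,z,c='top'):
    k=cams.calibration(c);E=np.array(k['extrinsics']);R,t=E[:3,:3],E[:3,3]
    d=R.T@np.array([(px[0]-k['cx'])/k['fx'],(px[1]-k['cy'])/k['fy'],1]);o=-R.T@t
    return o+d*(z-o[2])/d[2]
def pix(P,c='top'):
    k=cams.calibration(c);E=np.array(k['extrinsics']);q=E[:3,:3]@np.array(P)+E[:3,3]
    return np.array([k['fx']*q[0]/q[2]+k['cx'],k['fy']*q[1]/q[2]+k['cy']])
def barmask(im,box):
    h=cv2.cvtColor(im,cv2.COLOR_RGB2HSV);m=(h[...,1]>110)&(h[...,0]>15)&(h[...,0]<30)
    z=np.zeros_like(m);x0,x1,y0,y1=box;z[y0:y1,x0:x1]=m[y0:y1,x0:x1];return z
E
python3 - <<'E'
from h import *
im=cv2.imread('pics/top0.png')[:,:,::-1].copy()
h=cv2.cvtColor(im,cv2.COLOR_RGB2HSV)
# bed: light, low saturation
m=((h[...,1]<60)&(h[...,2]>110)).astype(np.uint8)
for u in (200,210,220,230,300,310,320,340): 
    col=np.flatnonzero(m[150:230,u])+150;print(u,col.min(),col.max(),im[165:180,u].mean(1).astype(int).tolist())
for v in (185,195,205,210):
    r=np.flatnonzero(m[v,150:400])+150;print(v,r.min(),r.max())
print('hsv bar',h[196,325],h[198,340],'wood',h[230,340],h[200,370])
bm=barmask(im,(280,370,180,212));print(bm.sum())
for v in range(184,210):print(v,''.join('#' if b else '.' for b in bm[v,280:372]))
r=cv2.minAreaRect(np.argwhere(bm)[:,::-1].astype(np.float32));P=np.array([w(p,.044) for p in cv2.boxPoints(r)]);print(P.round(4),r)
for n,p,z in [('L',(289.9,189.4),.037),('R',(364.2,200.6),.037),('fence',(311.7,173.7),.037),('stop',(249.2,179.2),.037),('blade',(270.4,191.4),.09),('saw',(270.4,188.6),0),('saw.03',(270.4,188.6),.03)]:print(n,w(p,z).round(4))
print('scene stop',w((275.6,247.8),.037,'scene').round(4),'blade',w((273.1,213.5),.09,'scene').round(4))
E
```

```text
200 159 224 [93, 92, 93, 83, 151, 187, 185, 189, 138, 92, 111, 110, 108, 112, 163]
210 160 216 [90, 89, 92, 111, 161, 182, 178, 185, 142, 98, 113, 157, 187, 193, 190]
220 160 215 [93, 93, 92, 112, 163, 166, 170, 185, 140, 98, 117, 161, 188, 193, 192]
230 159 215 [96, 95, 91, 136, 170, 183, 184, 162, 117, 104, 152, 183, 187, 191, 188]
300 168 214 [99, 98, 86, 146, 178, 175, 178, 133, 90, 109, 108, 108, 110, 107, 112]
310 168 215 [95, 101, 116, 158, 162, 146, 172, 139, 93, 109, 152, 147, 115, 109, 108]
320 168 215 [100, 97, 118, 160, 178, 177, 164, 116, 97, 109, 153, 178, 179, 179, 179]
340 168 223 [95, 99, 136, 167, 161, 143, 138, 111, 102, 153, 177, 180, 184, 182, 178]
185 186 353
195 186 287
205 186 344
210 186 353
hsv bar [ 19 163 172] [ 20 161 174] wood [ 14 163 156] [ 14 158 161]
798
184 ............................................................................................
185 ............................................................................................
186 .........####...............................................................................
187 ......
[... 1993 characters left out ...]
.................#####...........
208 ............................................................................................
209 ............................................................................................
[[ 0.5865  0.0123  0.044 ]
 [ 0.6181  0.008   0.044 ]
 [ 0.5912 -0.1898  0.044 ]
 [ 0.5596 -0.1853  0.044 ]] ((325.0070495605469, 195.91160583496094), (74.30374145507812, 11.841468811035156), 9.323591232299805)
L [0.6043 0.0058 0.037 ]
R [ 0.5795 -0.1957  0.037 ]
fence [ 0.6485 -0.0521  0.037 ]
stop [0.6289 0.117  0.037 ]
blade [0.5938 0.0574 0.09  ]
saw [0.6077 0.0595 0.    ]
saw.03 [0.6055 0.0589 0.03  ]
scene stop [0.6388 0.1318 0.037 ] blade [0.6083 0.0632 0.09  ]
```

```bash
python3 - <<'E'
from h import *
im=cv2.imread('pics/top0.png')[:,:,::-1].astype(float)
g=im[:,:,2]-0  # blue: wood low, aluminium high
def cross(a,th):  # first sub-index where a crosses th
    for i in range(len(a)-1):
        if (a[i]-th)*(a[i+1]-th)<=0 and a[i]!=a[i+1]: return i+(th-a[i])/(a[i+1]-a[i])
def fit(P):
    P=np.array(P)[:,:2];l=cv2.fitLine(P.astype(np.float32),cv2.DIST_HUBER,0,1e-4,1e-4).ravel()
    d=l[:2]*np.sign(l[np.argmax(abs(l[:2]))]);return d.round(4),l[2:].round(4),np.degrees(np.arctan2(d[1],d[0])).round(2)
back=[];front=[];ftop=[]
cols=[*range(205,232,2),*range(300,350,2)]
for u in cols:
    b=cross(g[160:171,u],100)
    if b: back.append(w((u,160+b),.052))
    f=cross(g[170:175,u],115)
    if f: ftop.append(w((u,170+f),.052))
    e=cross(g[208:225,u],100)
    if e and 208+e<218: front.append(w((u,208+e),.03))
for n,P in (('back',back),('ftop',ftop),('bedfront',front)):print(n,len(P),fit(P))
L=[];R=[]
for v in range(180,213,2):
    e=cross(g[v,180:192],100); 
    if e: L.append(w((180+e,v),.03))
    e=cross(g[v,347:360],100)
    if e and not 192<v<210: R.append(w((347+e,v),.03))
print('Lend',fit(L),'Rend',len(R),fit(R) if len(R)>1 else R)
a=im[168:198,228:256].astype(np.uint8)
for c in ('top',):
    d=im.astype(np.uint8);cv2.imwrite('pics/stop.png',cv2.resize(d[155:205,215:300,::-1],(0,0),fx=9,fy=9,interpolation=cv2.INTER_NEAREST))
s=cv2.imread('pics/scene0.png');print(cv2.imwrite('pics/stop2.png',cv2.resize(s[180:290,220:350],(0,0),fx=5,fy=5,interpolation=cv2.INTER_CUBIC)))
E
```

```text
back 39 (array([0.0161, 0.9999], dtype=float32), array([0.6687, 0.0198], dtype=float32), np.float32(89.08))
ftop 39 (array([-0.04  ,  0.9992], dtype=float32), array([0.6483, 0.0049], dtype=float32), np.float32(92.29))
bedfront 39 (array([-0.0375,  0.9993], dtype=float32), array([0.5322, 0.0502], dtype=float32), np.float32(92.15))
Lend (array([0.9995, 0.0327], dtype=float32), array([0.5886, 0.2911], dtype=float32), np.float32(1.87)) Rend 9 (array([0.9997, 0.0253], dtype=float32), array([ 0.6038, -0.1682], dtype=float32), np.float32(1.45))
True
```

View pics/stop.png

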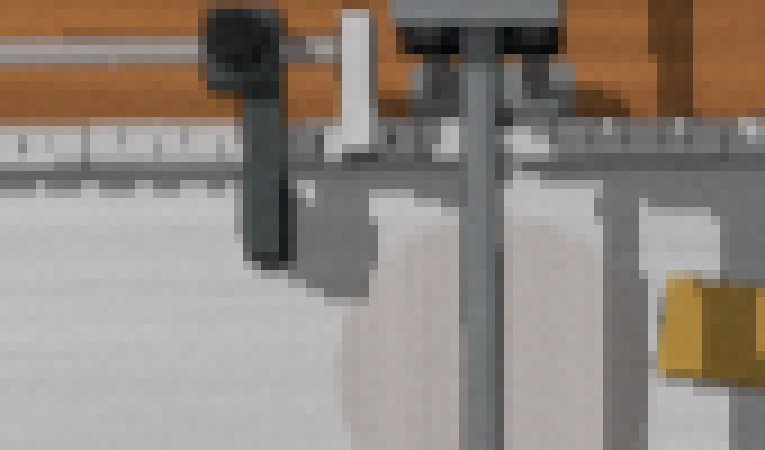

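The stop foot shows at crop (262,215), with its right face about 60 mm left of the blade. The saw yaw is about +1.9°, the fence face is near x 0.652 at the bar, and the stop face is near y 0.1215. I'll push the bar's front side flat to the fence with open fingers, then push its right end left.

```bash
python3 -m creep '0.027 0.044 0 -2.2 0.087;0.027 0.044 0 -2.2 0.087;0.027 0.044 0 -2.2 0.087;0.027 0.044 0 -2.2 0.087;0.027 0.044 0 -2.2 0.087;0.027 0.044 0 -2.2 0.087;0.027 0.044 0 -2.2 0.087;0.027 0.044 0 -2.2 0.087'
```

```text
time_s: 2.2
tool_pos: [0.4334, -0.2594, 0.2229]
tool_rot: [180.0, -0.0, 1.8]
force: [1.0, 0.5, 0.1]
grip_width: 0.087
grasp_force: 0.0
```

```bash
python3 -m creep '0.0242 0.0425 0 0 0.087;0.0242 0.0425 0 0 0.087;0.0242 0.0425 0 0 0.087;0.0242 0.0425 0 0 0.087;0 0 -0.06 0 0.087;0 0 -0.06 0 0.087;0 0 -0.04 0 0.087;0 0 0 0 0.087'
```

```text
time_s: 3.2
tool_pos: [0.5266, -0.0904, 0.0598]
tool_rot: [-179.9, 0.4, 1.9]
force: [-0.4, 0.1, 0.1]
grip_width: 0.0869
grasp_force: 0.0
```

```bash
python3 - <<'E'
from h import *
o=get_obs();print(o['tool_pos'],o['tool_rot'],o['force'])
im=cams.read_camera('top');cv2.imwrite('pics/t1.png',cv2.resize(im[140:260,210:420,::-1],(0,0),fx=3.5,fy=3.5,interpolation=cv2.INTER_CUBIC))
E
```

```text
[ 0.52657745 -0.09037571  0.05975403] [-179.88396982    0.37941365    1.88798728] [-0.4065943   0.12252244  0.13333016]
```

View pics/t1.png

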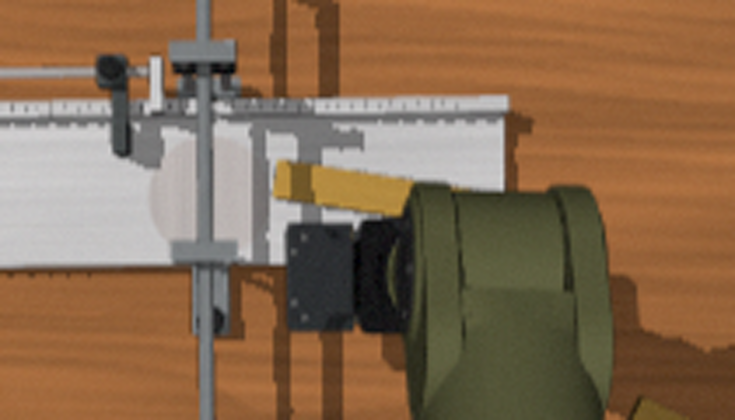

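The gripper body's left edge at crop 287 is well clear of the blade frame at crop 205–236. The bar lies ahead of the fingers, untouched. I'll lower to bar height and advance.

```bash
python3 -m creep '0 0 -0.012 0 0.087;0 0 -0.011 0 0.087;0.008 0 0 0 0.087;0.008 0 0 0 0.087;0.004 0 0 0 0.087'
```

```text
time_s: 3.88
tool_pos: [0.5507, -0.0908, 0.0401]
tool_rot: [180.0, -0.1, 1.9]
force: [0.4, 0.1, -0.5]
grip_width: 0.0874
grasp_force: 0.0
```

```bash
python3 -m creep '0.002 0 -0.003 0 0.087;0.003 0 0 0 0.087;0.003 0 0 0 0.087;0.003 0 0 0 0.087;0.003 0 0 0 0.087;0.003 0 0 0 0.087'
```

```text
time_s: 4.62
tool_pos: [0.5665, -0.091, 0.0364]
tool_rot: [180.0, 0.0, 1.9]
force: [-2.8, 0.0, -1.6]
grip_width: 0.0869
grasp_force: 1.1
```

```bash
python3 -m creep '0.004 0 0 0 0.087;0.004 0 0 0 0.087;0.004 0 0 0 0.087;0.004 0 0 0 0.087;0.004 0 0 0 0.087;0.004 0 0 0 0.087;0.004 0 0 0 0.087;0.003 0 0 0 0.087'
```

```text
time_s: 5.62
tool_pos: [0.5977, -0.0908, 0.0365]
tool_rot: [-180.0, -0.0, 1.9]
force: [-4.2, 0.5, -1.3]
grip_width: 0.0872
grasp_force: 1.9
```

```bash
python3 -m creep '0.003 0 0 0 0.087;0.002 0 0 0 0.087;0.002 0 0 0 0.087;0.001 0 0 0 0.087;0.001 0 0 0 0.087;0.001 0 0 0 0.087'
```

```text
time_s: 6.38
tool_pos: [0.6075, -0.0909, 0.0365]
tool_rot: [180.0, 0.0, 1.9]
force: [-3.9, -0.1, -2.3]
grip_width: 0.087
grasp_force: 1.6
```

```bash
python3 -m creep '0.001 0 0 0 0.087;0.001 0 0 0 0.087;0.001 0 0 0 0.087'; python3 -m creep '0.001 0 0 0 0.087;0.001 0 0 0 0.087'
```

```text
time_s: 6.75
tool_pos: [0.6105, -0.0909, 0.0366]
tool_rot: [180.0, 0.0, 1.9]
force: [-3.9, -0.7, -2.7]
grip_width: 0.0871
grasp_force: 1.5
time_s: 7.0
tool_pos: [0.6111, -0.0909, 0.0365]
tool_rot: [180.0, 0.2, 1.9]
force: [-7.7, -0.0, 1.9]
grip_width: 0.0866
grasp_force: 4.1
```

```bash
python3 -m creep '0.001 0 0 0 0.087;0 0 0 0 0.087'; python3 -m creep '0.001 0 0 0 0.087;0 0 0 0 0.087'
```

```text
time_s: 7.25
tool_pos: [0.6112, -0.091, 0.0365]
tool_rot: [180.0, 0.3, 1.9]
force: [-9.4, -0.2, 2.7]
grip_width: 0.0873
grasp_force: 4.7
time_s: 7.5
tool_pos: [0.6112, -0.0909, 0.0364]
tool_rot: [180.0, 0.4, 1.9]
force: [-12.0, 0.2, 5.7]
grip_width: 0.0868
grasp_force: 5.9
```

The bar is seated on the fence, with force rising and no motion. I'll withdraw, go round to the right end, and close the fingers.

```bash
python3 -m creep '-0.015 0 0 0 0.087;-0.02 0 0.005 0 0.087;0 0 0.05 0 0.087;0 -0.05 0.01 0 0.03;0 -0.05 0 0 0;0.03 -0.045 0 0 0;0.026 0 0 0 0;0 0 0 0 0'
python3 - <<'E'
from h import *
im=cams.read_camera('top');cv2.imwrite('pics/t2.png',cv2.resize(im[140:260,210:420,::-1],(0,0),fx=3.5,fy=3.5,interpolation=cv2.INTER_CUBIC))
o=get_obs();print(o['tool_pos'],o['grip_width'])
E
```

```text
time_s: 8.5
tool_pos: [0.6386, -0.2357, 0.1026]
tool_rot: [-180.0, -0.3, 1.9]
force: [-0.4, -0.6, -0.2]
grip_width: 0.0449
grasp_force: 0.0
[ 0.63715981 -0.23513775  0.10230613] 0.04089508279438346
```

View pics/t2.png

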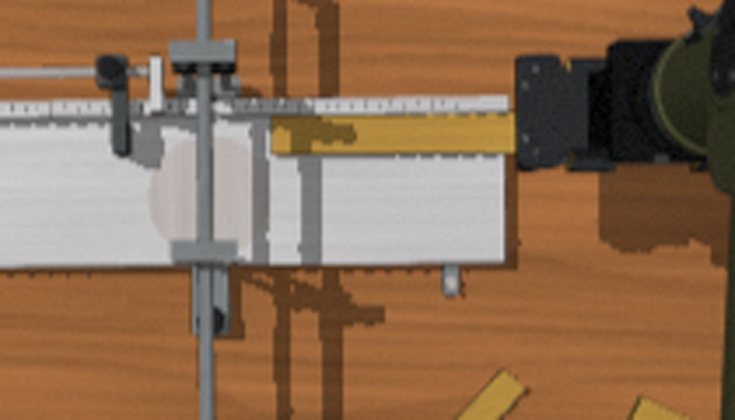

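The bar now lies flush along the fence, from crop (273,133) at its left end to past (515,133). The gripper is beyond the right end. I'll finish closing and lower.

```bash
python3 -m creep '0 0 0 0 0;0 0 -0.02 0 0;0 0 -0.02 0 0;0 0 -0.015 0 0;0 0 -0.009 0 0;0 0 0 0 0'
```

```text
time_s: 9.3
tool_pos: [0.6348, -0.2356, 0.0364]
tool_rot: [-180.0, 0.1, 1.9]
force: [0.2, 0.0, 0.8]
grip_width: 0.0003
grasp_force: 0.0
```

```bash
python3 -m creep '0.003 0.006 0 0 0;0 0.006 0 0 0;0 0.004 0 0 0;0 0.003 0 0 0;0 0.003 0 0 0;0 0.003 0 0 0;0 0.003 0 0 0;0 0.002 0 0 0'
```

```text
time_s: 10.3
tool_pos: [0.6384, -0.2056, 0.0376]
tool_rot: [180.0, 0.0, 1.9]
force: [-0.3, -0.3, 0.1]
grip_width: 0.0003
grasp_force: 0.0
```

```bash
python3 -m creep '0 0.002 -0.001 0 0;0 0.002 0 0 0;0 0.002 0 0 0;0 0.002 0 0 0;0 0.002 0 0 0;0 0.002 0 0 0'
```

```text
time_s: 11.05
tool_pos: [0.6384, -0.1948, 0.0366]
tool_rot: [179.9, -0.0, 1.9]
force: [-0.1, -2.5, -0.9]
grip_width: -0.0
grasp_force: 1.7
```

```bash
python3 -m creep '-0.0002 0.004 0 0 0;0 0.004 0 0 0;-0.0002 0.004 0 0 0;-0.0002 0.004 0 0 0;0 0.004 0 0 0;-0.0002 0.004 0 0 0;-0.0002 0.004 0 0 0;-0.0002 0.004 0 0 0'
```

```text
time_s: 12.05
tool_pos: [0.6372, -0.1616, 0.0366]
tool_rot: [180.0, -0.0, 1.9]
force: [-1.4, -3.8, 0.1]
grip_width: 0.0006
grasp_force: 2.2
```

```bash
python3 -m creep '-0.0002 0.004 0 0 0;0 0.004 0 0 0;-0.0002 0.004 0 0 0;-0.0002 0.004 0 0 0;0 0.004 0 0 0;-0.0002 0.004 0 0 0;-0.0002 0.004 0 0 0;0 0.003 0 0 0'
python3 - <<'E'
from h import *
im=cams.read_camera('top');cv2.imwrite('pics/t3.png',cv2.resize(im[140:260,210:420,::-1],(0,0),fx=3.5,fy=3.5,interpolation=cv2.INTER_CUBIC))
E
```

```text
time_s: 13.05
tool_pos: [0.6361, -0.1306, 0.0366]
tool_rot: [180.0, 0.0, 1.9]
force: [0.1, -5.1, -0.2]
grip_width: 0.0003
grasp_force: 2.5
```

View pics/t3.png

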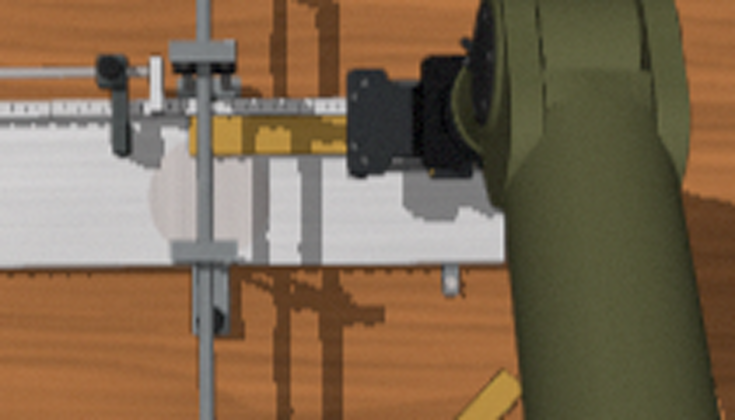

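The bar is still flush, with its left end under the blade at crop (190,135). The stop face is at about crop 131, roughly 40 mm further. I'll push on and slow down near the stop.

```bash
python3 -m creep '-0.0002 0.004 0 0 0;0 0.004 0 0 0;-0.0002 0.004 0 0 0;-0.0002 0.004 0 0 0;0 0.004 0 0 0;-0.0002 0.003 0 0 0;-0.0002 0.003 0 0 0;0 0.002 0 0 0'; python3 - <<'E'
from h import *
im=cams.read_camera('top');np.save('t4.npy',im)
g=cv2.cvtColor(im,cv2.COLOR_RGB2HSV)
for v in (176,178,180,182):print(v,im[v,242:262].tolist() if v==179 else [f'{a[0]}/{a[1]}' for a in g[v,242:262]])
print(w((250,180),.044)[1]-w((251,180),.044)[1])
E
```

```text
time_s: 14.1
tool_pos: [0.6351, -0.1026, 0.0366]
tool_rot: [180.0, 0.0, 1.9]
force: [-0.7, -5.1, 0.6]
grip_width: 0.0007
grasp_force: 2.6
176 ['83/11', '90/10', '90/19', '85/20', '100/28', '30/3', '0/2', '173/5', '0/6', '90/2', '105/4', '20/81', '19/160', '19/161', '19/163', '19/163', '19/165', '20/161', '19/163', '20/165']
178 ['75/6', '90/10', '102/17', '105/13', '160/23', '120/7', '120/4', '0/0', '0/0', '0/0', '0/4', '19/73', '20/163', '19/163', '20/165', '20/166', '19/163', '19/167', '19/163', '19/163']
180 ['108/14', '75/20', '90/20', '94/22', '70/24', '90/8', '150/2', '0/2', '150/2', '160/6', '0/0', '19/70', '19/160', '19/162', '19/162', '19/161', '19/159', '19/160', '20/164', '20/162']
182 ['96/13', '83/13', '81/22', '95/19', '110/24', '90/4', '0/2', '150/2', '0/0', '120/2', '135/4', '19/71', '20/159', '20/163', '20/165', '19/159', '20/159', '20/162', '19/161', '19/163']
0.002699121812131347
```

```bash
python3 -m creep '-0.0002 0.003 0 0 0;0 0.003 0 0 0;-0.0001 0.003 0 0 0;0 0.002 0 0 0;0 0.001 0 0 0'; python3 -m creep '0 0.001 0 0 0;0 0.001 0 0 0'
```

```text
time_s: 14.78
tool_pos: [0.6347, -0.0911, 0.0366]
tool_rot: [180.0, 0.0, 1.9]
force: [-0.7, -5.0, 0.4]
grip_width: 0.0004
grasp_force: 2.8
time_s: 15.02
tool_pos: [0.6346, -0.0895, 0.0365]
tool_rot: [180.0, 0.0, 1.8]
force: [-0.6, -5.6, 0.7]
grip_width: 0.0007
grasp_force: 2.8
```

```bash
python3 -m creep '0 0.001 0 0 0;0 0.001 0 0 0'
```

```text
time_s: 15.28
tool_pos: [0.6346, -0.0876, 0.0366]
tool_rot: [179.9, 0.0, 1.8]
force: [-1.5, -6.3, 0.8]
grip_width: 0.0007
grasp_force: 2.9
```

```bash
python3 -m creep '0 0.001 0 0 0;0 0 0 0 0'; python3 -m creep '0 0.001 0 0 0;0 0 0 0 0'
```

```text
time_s: 15.52
tool_pos: [0.6345, -0.0864, 0.0366]
tool_rot: [180.0, 0.1, 1.9]
force: [-1.2, -5.8, 1.2]
grip_width: 0.0004
grasp_force: 2.8
time_s: 15.78
tool_pos: [0.6345, -0.0861, 0.0366]
tool_rot: [179.9, 0.1, 1.8]
force: [-0.8, -6.9, 1.3]
grip_width: 0.0006
grasp_force: 3.2
```

```bash
python3 -m creep '0 0.001 0 0 0;0 0 0 0 0'
```

```text
time_s: 16.02
tool_pos: [0.6345, -0.0861, 0.0366]
tool_rot: [179.9, 0.0, 1.8]
force: [-0.1, -7.8, 1.2]
grip_width: 0.0005
grasp_force: 3.9
```

```bash
python3 -m creep '0 0.001 0 0 0;0 0.001 0 0 0;0 0 0 0 0'; python3 - <<'E'
from h import *
im=cams.read_camera('top');g=cv2.cvtColor(im,cv2.COLOR_RGB2HSV)
for v in (176,178,180,182):print(v,[f'{a[0]}/{a[1]}/{a[2]}' for a in g[v,240:254]])
E
```

```text
time_s: 16.4
tool_pos: [0.6345, -0.086, 0.0366]
tool_rot: [179.7, 0.1, 1.7]
force: [-0.4, -10.7, 0.3]
grip_width: 0.0005
grasp_force: 5.2
176 ['0/1/198', '0/2/156', '84/14/90', '102/17/77', '84/16/78', '90/17/77', '84/41/31', '19/154/81', '19/163/114', '19/163/116', '20/165/116', '19/158/116', '20/165/113', '19/163/182']
178 ['160/4/211', '0/0/162', '80/8/91', '84/16/79', '98/13/76', '90/17/77', '130/23/34', '20/158/79', '20/161/114', '20/172/114', '20/160/116', '20/166/115', '20/164/115', '19/163/181']
180 ['0/3/201', '30/2/155', '90/9/88', '95/19/80', '85/20/78', '94/23/78', '60/8/31', '19/150/80', '19/160/113', '19/160/118', '20/170/114', '19/167/116', '19/167/116', '19/165/181']
182 ['140/4/202', '150/1/200', '80/8/99', '90/13/78', '84/16/79', '90/16/78', '54/44/29', '20/147/78', '19/160/116', '19/163/117', '20/165/116', '19/169/116', '19/164/115', '19/161/182']
```

The bar is against the stop: it stalled while the force rose, and in the image it touches the foot. I'll back off and check that it's flush.

```bash
python3 -m creep '0 -0.01 0 0 0;0 -0.03 0 0 0;0 -0.03 0.03 0 0;0 -0.03 0.05 0 0;-0.02 -0.05 0.03 0 0;-0.02 -0.05 0 0 0;0 -0.03 0 0 0;0 0 0 0 0'; python3 - <<'E'
from h import *
im=cams.read_camera('top');cv2.imwrite('pics/t5.png',cv2.resize(im[150:230,225:385,::-1],(0,0),fx=5,fy=5,interpolation=cv2.INTER_CUBIC))
g=cv2.cvtColor(im,cv2.COLOR_RGB2HSV).astype(float)
fr=[];bk=[]
for u in list(range(250,260))+list(range(280,320)):
    s=g[:,u,1]
    c=[v for v in range(170,195) if (s[v]-100)*(s[v+1]-100)<0]
    f=lambda v:v+(100-s[v])/(s[v+1]-s[v])
    if len(c)>=2: bk.append(w((u,f(c[0])),.044));fr.append(w((u,f(c[-1])),.044))
for P in (bk,fr):
    P=np.array(P);p=np.polyfit(P[:,1],P[:,0],1);print(len(P),p,np.degrees(p[0]),np.polyval(p,[.12,-.08]))
E
```

```text
time_s: 17.45
tool_pos: [0.5946, -0.3135, 0.1461]
tool_rot: [-179.9, -0.0, 1.7]
force: [0.4, 0.4, 0.2]
grip_width: 0.0006
grasp_force: 0.0
50 [-0.03383376  0.64911697] -1.938531555261572 [0.64505692 0.65182367]
50 [-0.03810565  0.61967625] -2.1832932020481373 [0.61510357 0.6227247 ]
```

View pics/t5.png

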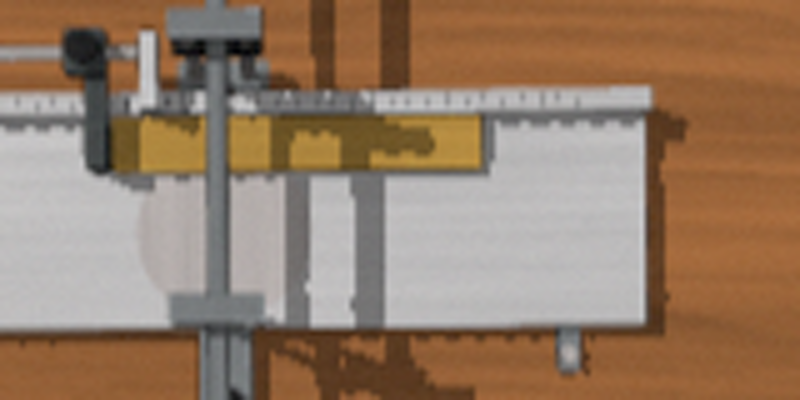

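The bar's long side runs parallel to the fence (about -2.0° in both) from crop (112,142) to (485,142), and its left end touches the stop foot at crop (105,145). To make certain, I'll turn the hand a quarter turn to clear the posts and give the front side one gentle seating push.

```bash
python3 -m creep '0 0 0 10 0;0 0 0 10 0;0 0 0 10 0;0 0 0 10 0;0 0 0 10 0;0 0 0 10 0;0 0 0 10 0;0 0 0 10 0'; python3 -m creep '-0.01 0.05 0 10 0;-0.01 0.05 0 0 0;0 0.05 0 0 0;0 0.05 0 0 0;0 0.05 0 0 0;0 0.05 0 0 0;0 0 0 0 0'; python3 -c "from cell import get_obs;print(get_obs()['qpos'])"
```

```text
time_s: 18.5
tool_pos: [0.5964, -0.3076, 0.1467]
tool_rot: [180.0, -0.2, 82.5]
force: [-0.4, 0.8, -0.8]
grip_width: 0.0006
grasp_force: 0.0
time_s: 19.38
tool_pos: [0.574, -0.0019, 0.1473]
tool_rot: [180.0, -0.2, 92.6]
force: [-0.5, 0.1, 0.9]
grip_width: 0.0005
grasp_force: 0.0
[ 38.9400163   18.06751421 -48.61274212  98.45872003  14.09205508
  69.87199309 -10.52273851]
```

```bash
python3 -m creep '0 -0.014 0 -0.6 0;0 0 -0.04 0 0;0 0 -0.04 0 0;0 0 -0.02 0 0;0 0 -0.008 0 0;0 0 0 0 0'
```

```text
time_s: 20.12
tool_pos: [0.5754, -0.0261, 0.039]
tool_rot: [180.0, -0.0, 91.2]
force: [0.4, 0.2, 0.9]
grip_width: 0.0004
grasp_force: 0.0
```

```bash
python3 -m creep '0.005 0.008 -0.002 0 0;0.005 0 0 0 0;0.004 0 0 0 0;0.003 0 0 0 0;0.002 0 0 0 0;0.002 0 0 0 0'
```

```text
time_s: 20.88
tool_pos: [0.596, -0.018, 0.0365]
tool_rot: [-180.0, 0.0, 91.3]
force: [-0.5, 0.9, -0.1]
grip_width: 0.0003
grasp_force: 0.0
```

```bash
python3 -m creep '0.002 0 0 0 0;0.002 0 0 0 0;0.001 0 0 0 0;0.001 0 0 0 0;0.001 0 0 0 0'; python3 -m creep '0.001 0 0 0 0;0.001 0 0 0 0'
```

```text
time_s: 21.5
tool_pos: [0.6029, -0.0179, 0.0366]
tool_rot: [180.0, 0.0, 91.3]
force: [-0.2, -0.5, -0.3]
grip_width: 0.0004
grasp_force: 0.0
time_s: 21.75
tool_pos: [0.605, -0.0178, 0.0366]
tool_rot: [180.0, 0.0, 91.3]
force: [-1.1, -0.0, 0.3]
grip_width: 0.0005
grasp_force: 0.0
```

```bash
python3 -m creep '0.001 0 0 0 0;0.001 0 0 0 0'; python3 -m creep '0.001 0 0 0 0;0.001 0 0 0 0';python3 -m creep '0.001 0 0 0 0;0.001 0 0 0 0'
```

```text
time_s: 22.0
tool_pos: [0.607, -0.0178, 0.0366]
tool_rot: [180.0, -0.0, 91.3]
force: [-0.2, 0.2, -1.0]
grip_width: 0.0006
grasp_force: 0.0
time_s: 22.25
tool_pos: [0.609, -0.0179, 0.0366]
tool_rot: [180.0, 0.0, 91.3]
force: [-0.4, -0.1, 0.5]
grip_width: 0.0005
grasp_force: 0.0
time_s: 22.5
tool_pos: [0.6103, -0.0179, 0.0365]
tool_rot: [-179.9, 0.0, 91.3]
force: [-2.9, -0.3, 2.0]
grip_width: 0.0005
grasp_force: 1.5
```

```bash
python3 -m creep '0.001 0 0 0 0;0.001 0 0 0 0';python3 -m creep '0.001 0 0 0 0;0.001 0 0 0 0';python3 -m creep '0.001 0 0 0 0;0 0 0 0 0'
```

```text
time_s: 22.75
tool_pos: [0.6104, -0.0179, 0.0361]
tool_rot: [-179.7, 0.0, 91.3]
force: [-8.3, -0.8, 4.5]
grip_width: 0.0006
grasp_force: 4.2
time_s: 23.0
tool_pos: [0.6104, -0.0178, 0.0357]
tool_rot: [-179.4, 0.1, 91.3]
force: [-12.5, -0.2, 9.8]
grip_width: 0.0008
grasp_force: 6.7
time_s: 23.25
tool_pos: [0.6104, -0.0178, 0.0357]
tool_rot: [-179.3, 0.1, 91.3]
force: [-14.6, -0.4, 10.6]
grip_width: 0.0004
grasp_force: 7.3
```

It seated at once with no travel, so the bar was already on the fence. I'll draw clear and make the last check.

```bash
python3 -m creep '-0.008 0 0 0 0;-0.02 0 0 0 0;-0.02 0 0.01 0 0;0 0 0.05 0 0;0 -0.05 0.05 0 0;0 -0.06 0 0 0;0 -0.06 0 0 0;0 -0.06 0 0 0'; python3 -m creep '0 -0.04 0 0 0;0 0 0 0 0;0 0 0 0 0;0 0 0 0 0'; python3 - <<'E'
from h import *
im=cams.read_camera('top');cv2.imwrite('pics/t6.png',cv2.resize(im[60:340,60:500,::-1],(792,504),interpolation=cv2.INTER_CUBIC))
g=cv2.cvtColor(im,cv2.COLOR_RGB2HSV);a=cv2.cvtColor(cv2.imread('pics/top0.png'),cv2.COLOR_BGR2HSV)
for v in (178,180,182):print(v,[f'{p[0]}/{p[1]}/{p[2]}' for p in g[v,240:250]])
print('before',[f'{p[0]}/{p[1]}/{p[2]}' for p in a[180,240:250]])
for n in ('offcut','file','pliers','tub'):print(n,[np.round(d['xy'],1).tolist() for d in finder.tip_of(n,'top')][:2])
E
```

```text
time_s: 24.25
tool_pos: [0.5686, -0.2444, 0.1415]
tool_rot: [179.8, 0.1, 91.3]
force: [0.6, 0.7, 0.5]
grip_width: 0.0001
grasp_force: 0.0
time_s: 24.75
tool_pos: [0.5687, -0.2799, 0.1411]
tool_rot: [179.9, -0.0, 91.4]
force: [1.0, 0.5, -0.0]
grip_width: 0.0007
grasp_force: 0.0
178 ['170/4/204', '0/3/157', '75/12/86', '100/20/76', '80/10/74', '80/10/73', '84/40/32', '20/154/76', '19/164/109', '19/171/109']
180 ['10/4/195', '0/2/148', '105/11/89', '95/21/74', '96/17/75', '85/20/76', '60/7/35', '19/146/77', '19/163/111', '19/164/112']
182 ['0/1/195', '135/3/193', '102/13/99', '96/17/76', '84/17/76', '105/20/77', '80/23/33', '21/165/74', '20/160/110', '19/171/112']
before ['0/3/185', '15/4/144', '90/9/81', '102/18/72', '90/15/69', '98/15/70', '60/15/33', '90/4/63', '0/2/108', '30/2/110']
offcut [[400.2, 261.4]]
file []
pliers [[177.4, 271.8], [288.3, 182.2]]
tub [[104.4, 251.3]]
```

View pics/t6.png

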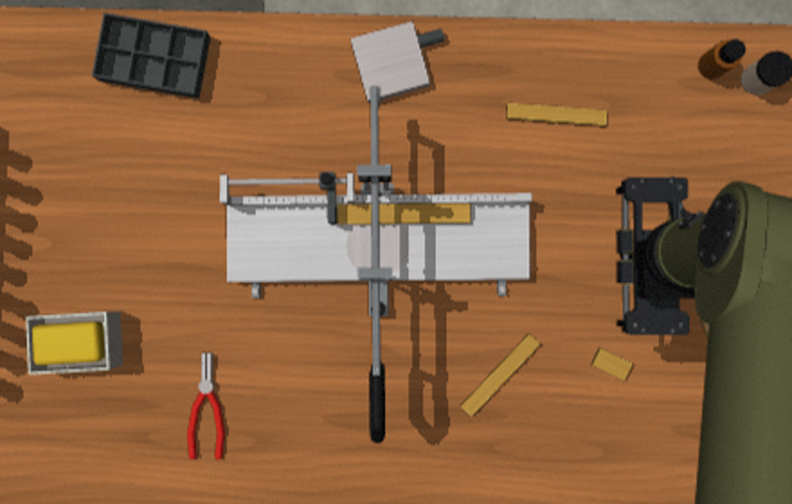

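The bar lies along the fence from crop (338,213) to (471,213), touching the unmoved stop at (333,210). The offcut, pliers and tub are where they were. The file is hidden under the arm, which stayed well above it, and the hand is clear.

```bash
python3 -c "
from cell import ticket
print(ticket.sign_off())"
```

```text
the job is handed in; nothing more can be done
None
```

The job is handed in at about 25 s of the 54 s allowed, with no verdict returned: the bar lies flat along the fence and against the length stop, the stop did not move, the hand is clear, and nothing else shifted (the file was hidden under the raised arm in the last picture).

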